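# Assemble the sieve stack at the herb dispensary

## Robot

A 6-joint arm with a two-finger parallel gripper is mounted at the origin on the work surface. World frame = base frame: x ahead of the robot, y to its left, z up, the work surface at z = 0. Lengths are in mm, angles in degrees, forces in N, time in s.
With the tool pointing down it reaches from about 300 to 850 mm from the base axis. Payload 4.2 kg.
Tool frame: the origin (TCP) lies between the finger pads; the fingertips stand 14 mm ahead of it and the grasp point (between the pads) lies 5 mm behind it; z points along the fingers, y is the line along which they close (so a half turn about z gives the same grasp; the last joint's range is limited). The gripper opens to 91 mm and grips with 3 to 60 N. Pads are 32 mm wide; open, the fingers measure 118 mm over their backs; the gripper's body (76 mm by 178 mm) begins 60 mm behind the grasp point.
Start: joints at [-66.234, 18.312, 89.639, -0, 72.044, -1.146], TCP at [242.211, -521.513, 227.976] pointing down, gripper open.
Joint ranges: [-177.97, 177.97], [-48.28, 115.42], [12.27, 149.76], [-77.06, 257.06], [2.81, 150.46], [-146.56, 146.56]. Speed limits (degrees/s): [147.25, 147.25, 180, 180, 180, 180].

## Interface

Orientations are given as [roll, pitch, yaw] about the fixed x, y, z axes, in that order (R = Rz(yaw) Ry(pitch) Rx(roll)).
In Python, from workcell import * gives the robot as it stands. The module is installed in compiled form; this text tells all that it offers.
- The arm moves only by the tool send_rows, never from a script. Its argument "deltas" is a list of rows, each a list of 2 entries, a list of its own where there are three numbers: the shift along the tool's x, y, z normalised to -1 to 1, where 1 is 0.5 m, then the turn, a rotation vector about the tool's x, y, z normalised to -1 to 1, where 1 is 0.5 rad. A call has 1 to 10 rows; each row shifts and turns the commanded pose from where the row before left it, along the tool's axes as they then stand; what a row does not reach is not made up. A row lasts 1/10 s, in which the tool goes at most 50 mm and 8.59 degrees, less where a joint would pass 70% of its speed; a pose out of reach is approached as far as the arm can. A call with a number of a shift or a turn outside -1 to 1 is refused whole. A call with a gripper value outside its range is refused whole. "grip" is the closure, from 0 (fully open) to 1 (shut), set as the call begins (left out, the last holds). The fingers move at their own pace and stop on an object; "grip_force" is the grip in N (left out, the last holds). Time passes only in rows, so rows that do not move let the fingers close. It gives the time, the measured TCP pose, the force, the opening and the grip force at its end, in the units of the state.
- state(): the state, without advancing time (a new reading comes with each control period).
- grab_frame(name): name is "side" or "top" or "wrist"; returns the picture (384x512x3 uint8, red, green, blue); there is no depth.
- calibration(name): a dict with "mtx" (3x3 intrinsics, pixels), "R" (3x3) and "t" (3): a world point X has camera coordinates R X + t. Camera axes: x right, y down, z forward; pixel columns grow to the right and rows downward; lengths in mm; the calibration is good to about 2 mm. A picture is of the moment at which its call begins: read the wrist's pose just before it. calibration takes no time and is no camera call; for the wrist camera it gives the pose at the moment of the call.
- job_done(): hands the job in; it is judged then, once.
Trained networks look in the newest picture that a camera, given by its name, has taken for a name from the list of things; names that differ only in an ending like _2 or _b are one class to them, and where a whole thing is asked for, a point or a joint stands for the part that bears it (a point fixed in the world has none). Each returns a list of dicts, best first, with "p" (0 to 1); they miss things now and then, are a little off and sometimes report something else, mostly with a low value. They report only what shows in the picture. A call takes as long as a camera call. They do not tell look-alikes from the thing itself.
- trace(camera, label): "pixels" (384x512 bool, what is visible of it) and "bbox" ([left, top, width, height] in pixels, round what is visible of it).
The state is a dict: "time_s": time; "qpos": joint angles; "qvel": joint speeds; "effort": joint torques, N m; "ee_pos": TCP position; "ee_rot": TCP orientation; "force": force on the tool from outside, world axes, zero at the start; "torque": the same for the moment, N m; "gripper_width": finger opening in mm; "gripper_force": force on a finger pad.
Only numpy, scipy, OpenCV 4.12 (cv2) and the standard library are available. Lean on these libraries where they do the work, as an engineer would, in place of code of your own. Each camera call takes 0.05 s, during which the arm holds its last target. There are 200 camera calls.

## Task

Put the small sieve set together on the square wooden rest, one part at a time from the bottom up: first the pan in the rest's collar, then the fine sieve, then the coarse sieve, then the lid. Each part must sit fully home on the one below, and let go of the finished stack. Leave the jar, the amber bottle and the glass paperweight where they stand.

Things in the scene. Friction and masses are not known exactly. Their poses are not given: they have to be found in the camera images.
- rest: Fixed wooden block, 100 x 100 x 30 mm high, with a low round dark wooden collar on its top, 66 mm outside, 57 mm inside, 6 mm high. The pan's spigot stands inside the collar on the block's top, so the seated pan's underside is 30 mm above the table. Origin: centre of the block's underside, on the table; z up, x and y along the block's sides.
- pan: Bottom pan: plain steel cup 44 mm high, 62 mm outside diameter from 8 to 44 mm height, mouth 57 mm wide, smooth solid steel floor 10 mm above its underside. Stands on a straight spigot 8 mm high, 51 mm wide, which goes inside the rest's collar. Round; z up; origin: centre of its underside.
- fine: Fine sieve: low steel ring 32 mm high, 62 mm outside diameter from 8 to 32 mm height, mouth 57 mm wide, with a dark dense mesh not seen through. Stands on a straight spigot 8 mm high, 51 mm wide that drops into the mouth below until the shoulder meets the rim. Seated: underside 36 mm above the pan's underside. Round; z up; origin: centre of its underside.
- coarse: Coarse sieve: tall steel ring 48 mm high, 62 mm outside diameter from 8 to 48 mm, mouth 57 mm; open grid of 4 bars each way, table seen through it. Stands on a straight spigot 8 mm high, 51 mm wide that drops into the mouth below until the shoulder meets the rim. Seated: underside 24 mm above the fine sieve's. Round; z up; origin: centre of its underside.
- lid: Lid: steel disc 62 mm across (8 to 13 mm height), upright black knob in the middle, 21 mm across, 13 to 38 mm height. Stands on a straight spigot 8 mm high, 51 mm wide that drops into the mouth below until the shoulder meets the rim. Seated: underside 40 mm above the coarse sieve's. Round; z up; origin: centre of its underside.
- jar: Bystander: closed jar with a steel cap, 64 mm across, 75 mm high, loose. Not to be moved. Origin: centre of its underside.
- flask: Bystander: amber glass bottle, 48 mm across, 75 mm high, loose. Not to be moved. Origin: centre of its underside.
- weight: Bystander: domed green glass paperweight, 60 mm across, 36 mm high, loose. Not to be moved. Origin: centre of its underside.
Mind the look-alikes: they are no part of the job. Leave any pink look-alike of the coarse alone. What is shaped like the pan but red is not meant.

How it is judged (in metres and radians):
On the way, in this order (a step that is already met when the one before it is completed fails the run):
1. the pan sits in the collar of the wooden rest (horizontal distance between pan and rest below 0.005 m and z of pan in the frame of rest between 0.0265 and 0.0335 m and angle between pan's own z axis and vertical below 0.08 rad), for 0.2 s.
2. the fine sieve sits on the pan (horizontal distance between fine and pan below 0.005 m and z of fine in the frame of pan between 0.0325 and 0.0395 m and angle between fine's own z axis and vertical below 0.08 rad), for 0.2 s.
3. the coarse sieve sits on the fine sieve (horizontal distance between coarse and fine below 0.005 m and z of coarse in the frame of fine between 0.0205 and 0.0275 m and angle between coarse's own z axis and vertical below 0.08 rad), for 0.2 s.
4. the lid sits on the coarse sieve (horizontal distance between lid and coarse below 0.005 m and z of lid in the frame of coarse between 0.0365 and 0.0435 m and angle between lid's own z axis and vertical below 0.08 rad), for 0.2 s.
At the end, for the whole second after the job is handed in: Pan in the collar, fine sieve on pan, coarse sieve on fine, lid on coarse: each within 5 mm of centre on the part below, 3.5 mm of its seated height, upright within 0.08 rad, at rest; bystanders upright (0.2 rad) and within 30 mm of their start (all of step 1 and all of step 2 and all of step 3 and all of step 4 and linear speed of each of pan, fine, coarse, lid below 0.02 m/s and angular speed of each of pan, fine, coarse, lid below 0.2 rad/s and distance of each of jar, flask, weight from where it was at the start of the episode below 0.03 m and angle between each of jar, flask, weight's own z axis and vertical below 0.2 rad); the robot touches nothing.
It fails at once if the jar is knocked over or shifted by more than 30 mm (distance of jar from where it was at the start of the episode above 0.03 m or angle between jar's own z axis and vertical above 0.5 rad).
It fails at once if the amber bottle is knocked over or shifted by more than 30 mm (distance of flask from where it was at the start of the episode above 0.03 m or angle between flask's own z axis and vertical above 0.5 rad).
It fails at once if the glass paperweight is knocked over or shifted by more than 30 mm (distance of weight from where it was at the start of the episode above 0.03 m or angle between weight's own z axis and vertical above 0.5 rad).
It also fails if it takes over 120 s, if anything falls off the work surface, if the arm or the gripper's body presses on something with over 40 N, if the wrist force passes 120 N, or if a joint passes its speed limit or range.

## Working session

There is one attempt and no reset: what is moved stays moved. The work goes in short steps, Python scripts to look and compute and a tool call to move; the robot and the scene stay as the last step left them, time stands still between calls to the robot, and variables do not carry over. Pictures are saved under pics/ and viewed, at most 14 in all, crops included, and the job is handed in when it is done.

Besides the shell and the picture viewer there is one more tool, called after ">>>" in YAML: its name, and indented under it one key for each argument. send_rows: Moves the arm, as the interface text tells. Scaled input: -1 to 1 covers 0.5 m each way for a shift and 0.5 rad each way for a turn. Its arguments: {"type":"object","properties":{"deltas":{"type":"array","items":{"type":"array"}},"grip":{"type":"number"},"grip_force":{"type":"number"}},"required":["deltas"]}

```bash
mkdir -p pics; python3 - <<'E'
from workcell import *
import cv2
s=state();print(s)
for n in("top","side"):
    im=grab_frame(n);cv2.imwrite(f"pics/{n}0.png",im[:,:,::-1]);c=calibration(n);print(n,c)
    for l in("rest","pan","fine","coarse","lid","jar","flask","weight"):
        print(l,[(round(d["p"],2),d["bbox"]) for d in trace(n,l)])
E
```

```text
{'time_s': 0.0, 'qpos': array([-6.62332172e+01,  1.83499874e+01,  8.97038054e+01, -9.83191699e-04,
        7.20455546e+01, -1.14671149e+00]), 'qvel': array([-0.06236061,  0.00696825, -0.02582043,  0.03601836,  0.08199284,
        0.03745538]), 'effort': array([-3.27291622e-03, -4.12466884e+01, -2.31973743e+01,  7.25019048e-02,
        4.55673784e-02, -1.43850089e-04]), 'ee_pos': array([ 242.01677087, -521.06629638,  227.15447308]), 'ee_rot': array([-1.79900654e+02, -1.05359688e-03,  2.49137972e+01]), 'force': array([ 0.11664621, -0.54973844, -0.35788226]), 'torque': array([0.02255462, 0.03707476, 0.0167952 ]), 'gripper_force': 0.0, 'gripper_width': 91.05932205769093}
top {'mtx': array([[372.55632715,   0.        , 258.40855179],
       [  0.        , 372.55632715, 193.7649652 ],
       [  0.        ,   0.        ,   1.        ]]), 'R': array([[-0.00500459, -0.9999275 ,  0.01095166],
       [-0.99663407,  0.00409136, -0.0818767 ],
       [ 0.08182595, -0.01132456, -0.99658229]]), 't': array([ -5.53222358, 546.77532657, 938.20991826])}
rest [(0.93, [298.6, 143.5, 49.4, 49.4]), (0.69, [
[... 446 characters left out ...]
y([[367.60423236,   0.        , 259.7107561 ],
       [  0.        , 367.60423236, 193.25415098],
       [  0.        ,   0.        ,   1.        ]]), 'R': array([[ 0.96343828, -0.2677789 , -0.00900732],
       [-0.1546151 , -0.5282033 , -0.83492242],
       [ 0.21881691,  0.80578889, -0.55029395]]), 't': array([-552.90656901,  123.2559043 ,  753.09238771])}
rest [(0.66, [276.9, 226.4, 57.5, 42.2])]
pan [(0.91, [197.2, 191.9, 26.6, 28.6]), (0.8, [196.7, 219.4, 30.1, 34.8])]
fine [(0.63, [233.7, 307.5, 40.8, 45.0])]
coarse [(0.7, [192.5, 134.4, 18.8, 23.7]), (0.59, [155.8, 146.1, 25.8, 26.5])]
lid [(0.65, [240.1, 155.7, 23.0, 22.0])]
jar []
flask []
weight [(0.73, [245.2, 131.1, 18.3, 16.1])]
```

View pics/top0.png

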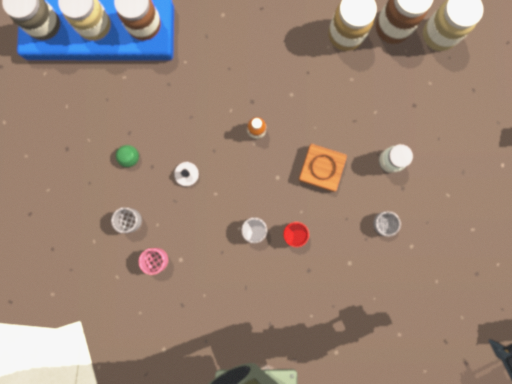

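View pics/side0.png

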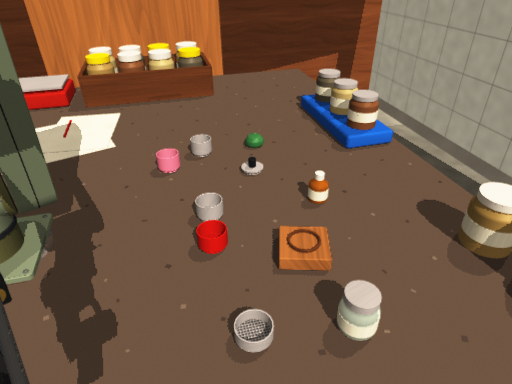

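The top view shows these candidates:
- **Pan:** steel cup (254,230). The red cup at (296,234) is a decoy.
- **Coarse:** steel grid ring (126,220). The pink one at (153,262) is a decoy.
- **Fine:** low dense-mesh ring (388,224).
- **Lid:** (186,174).
- **Rest:** (323,168).
- **Bystanders:** jar (396,158), bottle (257,128), paperweight (127,156).

Next I'll locate each by fitting cylinder silhouettes in both views, and crop closely to check the choices.

```bash
cat > h.py <<'E'
from workcell import *
import numpy as np, cv2
from scipy.optimize import least_squares
from scipy.spatial.transform import Rotation as Rn
A=np.linspace(0,2*np.pi,48,endpoint=False)
def ring(r,z): return np.c_[r*np.cos(A),r*np.sin(A),np.full(48,z)]
SH={"pan":[(25.5,0),(31,8),(31,44)],"fine":[(25.5,0),(31,8),(31,32)],"coarse":[(25.5,0),(31,8),(31,48)],
"lid":[(25.5,0),(31,8),(31,13),(10.5,13),(10.5,38)],"jar":[(32,0),(32,60),(28,75)],"flask":[(24,0),(24,45),(10,75)],"weight":[(30,0),(30,8),(22,26),(1,36)]}
def model(l): return np.vstack([ring(*q) for q in SH[l]])
def proj(c,X):
    Y=X@c["R"].T+c["t"]; u=Y@c["mtx"].T; return u[:,:2]/u[:,2:]
def ray(c,px,z):
    d=c["R"].T@np.linalg.inv(c["mtx"])@np.array([*px,1.]); o=-c["R"].T@c["t"]
    return o+d*(z-o[2])/d[2]
def hullc(P):
    m=cv2.moments(cv2.convexHull(P.astype(np.float32))); return np.array([m["m10"],m["m01"]])/m["m00"]
def maskc(m):
    p=np.argwhere(m)[:,::-1].astype(np.float32); h=cv2.convexHull(p); q=cv2.moments(h); return np.array([q["m10"],q["m01"]])/q["m00"]
def fit(l,obs,x0):  # obs: list (calib, centroid px)
    M=model(l)
    f=lambda x:np.concatenate([hullc(proj(c,M+x))-p for c,p in obs])
    return least_squares(f,x0)
def to(target,yaw=None,s=None):
    "remaining tool-frame shift (normalised) and turn about tool z (normalised) to a downward pose"
    s=s or state(); R=Rn.from_euler("xyz",s["ee_rot"],degrees=True)
    d=R.inv().apply(np.array(target)-s["ee_pos"])/500
    out=[np.round(d,4).tolist()]
    if yaw is not None: out.append(np.round((R.inv()*Rn.from_euler("xyz",[180,0,yaw],degrees=True)).as_rotvec()/.5,3).tolist())
    return out
E
python3 - <<'E'
from h import *
cs={n:calibration(n) for n in("top","side")}
im={n:grab_frame(n) for n in cs}
hint={"pan":((254,230),(209,207)),"fine":((388,224),(254,331)),"coarse":((126,220),(201,146)),"lid":((186,174),(252,166)),
"jar":((396,158),(358,310)),"flask":((257,128),(318,188)),"weight":((127,156),(255,140))}
for l,(a,b) in hint.items():
    obs=[];res=[]
    for n,h in zip(cs,(a,b)):
        for d in trace(n,l):
            c=maskc(d["pixels"])
            if np.hypot(*(c-h))<12: obs.append((cs[n],c));break
        else: obs.append((cs[n],np.array(h,float)));res.append("hint "+n)
    x0=ray(cs["top"],a,0)
    r=fit(l,obs,x0);print(l,r.x.round(1),"err",r.fun.round(1),res)
print("rest top30",ray(cs["top"],(323,168),30), "side",ray(cs["side"],(304.5,241),33))
print("red",ray(cs["top"],(296,234),22),"pink",ray(cs["top"],(153,262),24))
g=lambda n,x,y,w,h:cv2.resize(im[n][y:y+h,x:x+w],(400,300),interpolation=cv2.INTER_CUBIC)
v=np.vstack([np.hstack([g("top",230,190,100,75),g("top",340,190,100,75)]),np.hstack([g("top",100,195,100,75),g("side",140,120,130,97)])])
cv2.imwrite("pics/crop.png",v[:,:,::-1])
E
```

```text
pan [453.9   3.7   0. ] err [-0.2  0.2  0.2  0.2] []
fine [ 469.7 -337.9    0. ] err [ 0.  -0.2 -0.1 -0. ] []
coarse [480.7 326.8   0. ] err [-0.1  0.5  0.5  0.4] []
lid [601.7 180.4   0. ] err [-0.1  0.1  0.2  0.3] []
jar [ 636.9 -359.8    0. ] err [-0.2 -0.2 -0.1  0.2] []
flask [719.8  -5.4   0. ] err [0.9 0.2 0.4 0.9] []
weight [650.2 338.9   0. ] err [-0.3  0.6  0.8  0.4] []
rest top30 [ 612.08108929 -174.78343144   30.        ] side [ 616.61234547 -177.9448827    33.        ]
red [ 443.0425718 -103.7469511   22.       ] pink [374.60059074 259.39958174  24.        ]
```

View pics/crop.png

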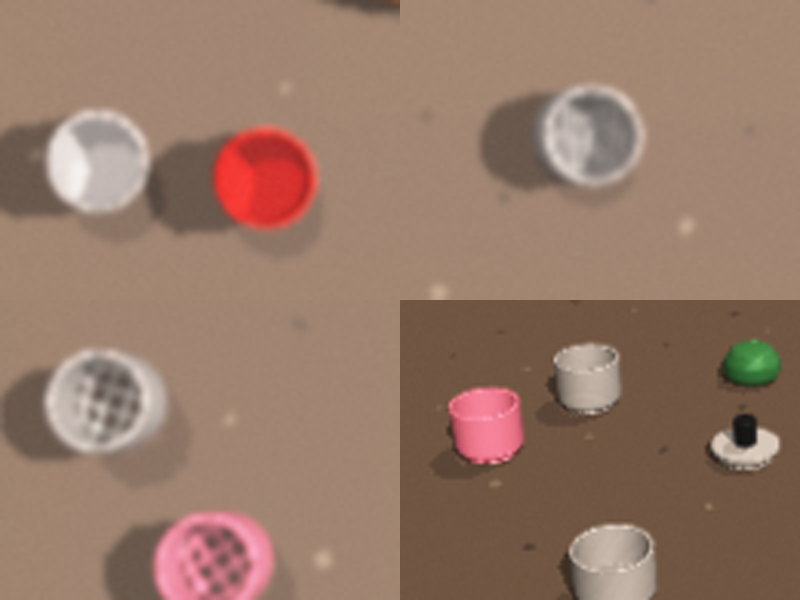

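The crop confirms the choices. Steel pan is upper left with the red cup beside it, the fine dense mesh upper right, the steel open grid lower left with the pink decoy, and the lid stands knob up. The fit's z never moved from its start value (float32 derivative problem), so I'll fix that.

```bash
python3 - <<'E'
s=open('h.py').read()
s=s.replace('    return least_squares(f,x0)','    x0=np.array(x0,float); r=least_squares(lambda u:f(x0+100*(u-1)),np.ones(3),diff_step=.02); r.x=x0+100*(r.x-1); return r')
open('h.py','w').write(s)
E
python3 - <<'E'
from h import *
cs={n:calibration(n) for n in("top","side")}
[grab_frame(n) for n in cs]
hint={"pan":((254,230),(209,207)),"fine":((388,224),(254,331)),"coarse":((126,220),(201,146)),"lid":((186,174),(252,166))}
for l,(a,b) in hint.items():
    obs=[]
    for n,h in zip(cs,(a,b)):
        c=[maskc(d["pixels"]) for d in trace(n,l)]; c=[q for q in c if np.hypot(*(q-h))<12]
        obs.append((cs[n],c[0] if c else np.array(h,float)));
        if not c: print("hint",n)
    r=fit(l,obs,ray(cs["top"],a,0));print(l,r.x.round(1),"err",r.fun.round(1))
print(calibration("wrist"), state()["ee_pos"])
print(to([600,-175,240],0), to([454,4,240],0))
E
```

```text
hint side
pan [455.    3.8  -1. ] err [-0.   0.2  0.1 -0. ]
fine [ 469.6 -338.2   -0. ] err [-0.   0.1  0.1 -0. ]
coarse [481.4 328.1  -2.3] err [-0.   0.1  0.1 -0. ]
lid [601.1 181.   -0.7] err [-0.   0.2  0.3 -0. ]
{'mtx': array([[301.68841859,   0.        , 257.36122829],
       [  0.        , 301.68841859, 185.44522216],
       [  0.        ,   0.        ,   1.        ]]), 'R': array([[ 4.21207962e-01, -9.06963585e-01, -9.53142035e-04],
       [-8.65541627e-01, -4.02284489e-01,  2.98336859e-01],
       [-2.70964101e-01, -1.24836876e-01, -9.54460167e-01]]), 't': array([-575.40883281,  -34.10217201,  393.48749229])} [ 242.22623704 -521.51544173  227.98038997]
[[0.9409, -0.3272, -0.0241], [0.0, -0.0, 0.87]] [[0.8268, -0.7748, -0.0241], [0.0, -0.0, 0.87]]
```

>>> send_rows:
  deltas:
    - [[0.094, -0.033, -0.0024], [0, 0, 0]]
    - [[0.094, -0.033, -0.0024], [0, 0, 0]]
    - [[0.094, -0.033, -0.0024], [0, 0, 0]]
    - [[0.094, -0.033, -0.0024], [0, 0, 0]]
    - [[0.094, -0.033, -0.0024], [0, 0, 0]]
    - [[0.094, -0.033, -0.0024], [0, 0, 0]]
    - [[0.094, -0.033, -0.0024], [0, 0, 0]]
    - [[0.094, -0.033, -0.0024], [0, 0, 0]]
    - [[0.094, -0.033, -0.0024], [0, 0, 0]]
    - [[0.094, -0.033, -0.0024], [0, 0, 0]]
  grip: 0

```text
time_s: 3.2
ee_pos: [600.2, -172.2, 240.1]
ee_rot: [180.0, -0.0, 24.9]
force: [0.9, -0.8, -0.5]
gripper_width: 91.4
gripper_force: 0.0
```

>>> send_rows:
  deltas:
    - [[0, 0, 0], [0, 0, -0.25]]
    - [[0, 0, 0], [0, 0, -0.25]]
    - [[0, 0, 0], [0, 0, -0.25]]
    - [[0, 0, 0], [0, 0, -0.25]]
    - [[0, 0, 0], [0, 0, -0.25]]
    - [[0, 0, 0], [0, 0, -0.25]]
    - [[0, 0, 0], [0, 0, -0.25]]
    - [[0, 0, 0], [0, 0, -0.25]]
    - [[0, 0, 0], [0, 0, -0.27]]
    - [[0, 0, 0], [0, 0, 0]]

```text
time_s: 4.2
ee_pos: [599.0, -173.9, 239.9]
ee_rot: [-180.0, 0.0, 89.9]
force: [1.0, 0.1, 0.5]
gripper_width: 91.5
gripper_force: 0.0
```

```bash
python3 - <<'E'
from h import *
c=calibration("wrist");im=grab_frame("wrist");s=state();print(s["ee_pos"],s["ee_rot"])
cv2.imwrite("pics/w1.png",im[:,:,::-1])
for d in trace("wrist","rest"): print(d["p"],d["bbox"],ray(c,maskc(d["pixels"]),30))
E
```

```text
[ 598.99563152 -173.86999864  239.91176318] [1.79999879e+02 2.71200208e-03 8.97879989e+01]
0.62 [221.7, 112.1, 98.7, 99.4] [ 616.70117285 -171.62736433   30.        ]
```

View pics/w1.png

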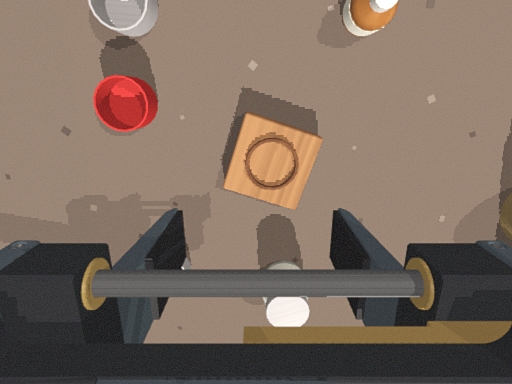

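The rest is clearly visible, with the collar centred at about (271,162). The red cup is at (126,104), the pan at (124,5) and the jar is under the gripper bar.

>>> send_rows:
  deltas:
    - [[0.03, -0.09, 0], [0, 0, 0]]
    - [[0, -0.04, 0], [0, 0, 0]]
    - [[0, 0, 0], [0, 0, 0]]
    - [[0, 0, 0], [0, 0, 0]]
    - [[0, 0, 0], [0, 0, 0]]

```text
time_s: 4.8
ee_pos: [535.2, -159.1, 240.1]
ee_rot: [179.9, 0.0, 89.9]
force: [0.5, 0.1, -0.2]
gripper_width: 91.0
gripper_force: 0.0
```

```bash
cat >> h.py <<'E'
def ringfit(c,im,x0,span=8):
    "centre of the dark collar: annulus darker than inside and outside"
    g=cv2.GaussianBlur(im.astype(np.float32).sum(2),(0,0),.8)
    def samp(r,z,x,y):
        p=proj(c,ring(r,z)+[x,y,0]).astype(np.float32); return cv2.remap(g,p[None,:,0],p[None,:,1],cv2.INTER_LINEAR).mean()
    def cost(v): return samp(29.5,36,*v)+samp(31,36,*v)+samp(32.3,36,*v)-1.5*samp(37,30,*v)-1.5*samp(25,36,*v)
    X=[(cost((x0[0]+a,x0[1]+b)),x0[0]+a,x0[1]+b) for a in np.arange(-span,span+.1,.5) for b in np.arange(-span,span+.1,.5)]
    return min(X)
E
python3 - <<'E'
from h import *
for k in range(2):
    c=calibration("wrist");im=grab_frame("wrist")
    print(ringfit(c,im,(615,-174)))
cv2.imwrite("pics/w2.png",im[:,:,::-1])
for d in trace("wrist","rest"): print(d["p"],d["bbox"],ray(c,maskc(d["pixels"]),30))
ims=cv2.imread("pics/w1.png")[:,:,::-1]
c1=dict(c);dt=np.array([0,0,0.]);s=state();print(s["ee_pos"],s["ee_rot"])
c1["t"]=c["t"]+c["R"]@(s["ee_pos"]-np.array([599.0,-173.87,239.91]))
r1=ringfit(c1,ims,(615,-174));print("w1",r1)
# triangulate collar centre with both pictures
p1=proj(c1,np.array([[r1[1],r1[2],36.]]))[0]
for z in(26,31,36,41,46): print(z,[np.round(ringfit(q,i,(615,-174),4)[1:],1) if z==36 else ray(q,proj(q,np.array([[*ringfit(q,i,(615,-174))[1:],36.]]))[0],z)[:2].round(1) for q,i in((c1,ims),(c,im))])
ct=calibration("top");it=grab_frame("top");print("top",ringfit(ct,it,(613,-175)))
for l,x in(("pan",(454,4)),):
  grab_frame("wrist")
  for d in trace("wrist",l): 
    try: print(l,d["p"],d["bbox"])
    except Exception as e: print(e)
print(to([454.5,3.5,150],90))
E
```

```text
(np.float32(-471.97992), np.float64(615.0), np.float64(-173.0))
(np.float32(-469.12207), np.float64(615.0), np.float64(-173.0))
0.85 [270.5, 122.2, 102.8, 93.7] [ 614.09694762 -169.97773146   30.        ]
[ 534.82327834 -158.96273957  239.71838541] [1.79991726e+02 1.87060769e-03 8.99262789e+01]
w1 (np.float32(-446.73523), np.float64(616.0), np.float64(-173.0))
26 [array([ 616.5, -175.3]), array([ 617.2, -175.7])]
31 [array([ 616.2, -174.2]), array([ 616.1, -174.4])]
36 [array([ 616., -173.]), array([ 615., -173.])]
41 [array([ 615.8, -171.8]), array([ 613.9, -171.6])]
46 [array([ 615.5, -170.7]), array([ 612.8, -170.3])]
top (np.float32(-148.7041), np.float64(614.5), np.float64(-172.0))
pan 0.79 [150.4, 0.0, 64.4, 52.7]
pan 0.59 [149.3, 88.8, 57.6, 56.1]
[[0.3246, -0.1601, 0.1794], [-0.0, 0.0, -0.002]]
```

View pics/w2.png

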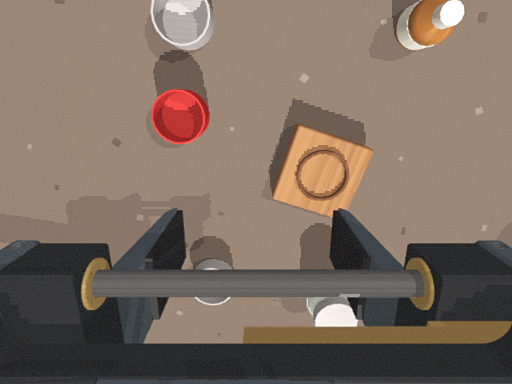

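Both views put the collar centre at (615.3, -173.0), with the crossing height (about 33) near its top. Now over the pan.

>>> send_rows:
  deltas:
    - [[0.065, -0.032, 0.036], [0, 0, 0]]
    - [[0.065, -0.032, 0.036], [0, 0, 0]]
    - [[0.065, -0.032, 0.036], [0, 0, 0]]
    - [[0.065, -0.032, 0.036], [0, 0, 0]]
    - [[0.065, -0.032, 0.036], [0, 0, 0]]
    - [[0, 0, 0], [0, 0, 0]]
    - [[0, 0, 0], [0, 0, 0]]

```text
time_s: 5.8
ee_pos: [454.4, 4.1, 150.0]
ee_rot: [180.0, 0.0, 90.0]
force: [-0.7, -0.0, -0.6]
gripper_width: 91.3
gripper_force: 0.0
```

```bash
python3 - <<'E'
from h import *
c=calibration("wrist");im=grab_frame("wrist")
for d in trace("wrist","pan"):
    p=maskc(d["pixels"]);r=least_squares(lambda u:hullc(proj(c,model("pan")+[450+u[0],u[1],0]))-p,[1.,1.],diff_step=.5);print(d["p"],d["bbox"],450+r.x[0],r.x[1])
print(to([455,4,25],90))
E
```

```text
0.96 [225.1, 146.9, 65.7, 75.4] 454.8590530365534 3.1165536705922787
0.68 [219.5, 240.5, 55.1, 75.3] 444.2081403948812 -102.23529003642247
[[0.0017, -0.0016, 0.2513], [0.004, 0.001, -0.003]]
```

>>> send_rows:
  deltas:
    - [[0, -0.001, 0.05], [0, 0, 0]]
    - [[0, 0, 0.05], [0, 0, 0]]
    - [[0, 0, 0.05], [0, 0, 0]]
    - [[0, 0, 0.05], [0, 0, 0]]
    - [[0, 0, 0.05], [0, 0, 0]]
    - [[0, 0, 0], [0, 0, 0]]
    - [[0, 0, 0], [0, 0, 0]]

```text
time_s: 6.6
ee_pos: [454.7, 3.0, 25.4]
ee_rot: [180.0, 0.0, 89.9]
force: [-0.4, 0.5, -0.0]
gripper_width: 91.6
gripper_force: 0.0
```

>>> send_rows:
  deltas:
    - [[0, 0, 0], [0, 0, 0]]
    - [[0, 0, 0], [0, 0, 0]]
    - [[0, 0, 0], [0, 0, 0]]
    - [[0, 0, 0], [0, 0, 0]]
    - [[0, 0, 0], [0, 0, 0]]
    - [[0, 0, 0], [0, 0, 0]]
    - [[0, 0, 0], [0, 0, 0]]
    - [[0, 0, 0], [0, 0, 0]]
  grip: 1
  grip_force: 20

```text
time_s: 7.4
ee_pos: [454.2, 3.8, 25.6]
ee_rot: [179.9, 0.0, 89.9]
force: [-0.9, 0.8, 6.0]
gripper_width: 63.0
gripper_force: 20.0
```

>>> send_rows:
  deltas:
    - [[0, 0, -0.03], [0, 0, 0]]
    - [[0, 0, -0.05], [0, 0, 0]]
    - [[0, 0, -0.05], [0, 0, 0]]
    - [[0, 0, -0.05], [0, 0, 0]]
    - [[0, 0, -0.05], [0, 0, 0]]
    - [[0, 0, 0], [0, 0, 0]]
    - [[0, 0, 0], [0, 0, 0]]

```text
time_s: 8.1
ee_pos: [453.3, 3.8, 139.7]
ee_rot: [-180.0, 0.0, 90.0]
force: [0.1, 0.8, -1.3]
gripper_width: 62.4
gripper_force: 20.0
```

```bash
python3 - <<'E'
from h import *
c=calibration("wrist");im=grab_frame("wrist");s=state();print(s["ee_pos"],s["force"],s["gripper_width"],s["gripper_force"])
Z=s["ee_pos"][2]-25
for d in trace("wrist","pan"):
    p=maskc(d["pixels"]);r=least_squares(lambda u:hullc(proj(c,model("pan")+[450+u[0],u[1],Z]))-p,[1.,1.],diff_step=.5);print(d["p"],d["bbox"],450+r.x[0],r.x[1])
cv2.imwrite("pics/w3.png",im[:,:,::-1])
print(to([615.3,-173,s["ee_pos"][2]],90))
E
```

```text
[452.73571799   3.78011784 139.00825452] [-0.16576556 -0.30432615 -0.74542731] 62.45212524595473 19.99878789880313
0.9 [198.1, 185.6, 119.5, 128.1] 453.50752434636684 3.1753341329764546
0.59 [218.4, 300.2, 51.0, 21.2] 444.77900179177476 -39.55000956383664
[[-0.3533, 0.3258, -0.0016], [-0.006, 0.0, -0.002]]
```

View pics/w3.png

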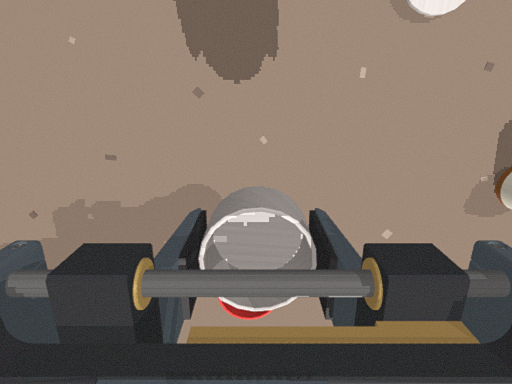

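The steel pan is held between the fingers (rim centre about (258,258)), with the red cup left behind on the table. Moving over the rest.

>>> send_rows:
  deltas:
    - [[-0.0588, 0.0542, 0], [0, 0, 0]]
    - [[-0.0588, 0.0542, 0], [0, 0, 0]]
    - [[-0.0588, 0.0542, 0], [0, 0, 0]]
    - [[-0.0588, 0.0542, 0], [0, 0, 0]]
    - [[-0.0588, 0.0542, 0], [0, 0, 0]]
    - [[-0.0588, 0.0542, 0], [0, 0, 0]]
    - [[0, 0, 0.05], [0, 0, 0]]
    - [[0, 0, 0.03], [0, 0, 0]]
    - [[0, 0, 0], [0, 0, 0]]
    - [[0, 0, 0], [0, 0, 0]]

```text
time_s: 9.2
ee_pos: [615.5, -172.6, 98.8]
ee_rot: [-179.9, -0.0, 89.9]
force: [1.5, 0.1, -1.7]
gripper_width: 62.8
gripper_force: 20.0
```

```bash
cat >> h.py <<'E'
def pose(n=6):
    P=[]
    for _ in range(n): grab_frame("side"); P.append(state()["ee_pos"])
    return np.mean(P,0)
E
python3 - <<'E'
from h import *
p=pose();print(p,state()["ee_rot"])
print((np.array([615.3,-173,0])-p))
for n in("side","top"):
    c=calibration(n);grab_frame(n)
    for d in trace(n,"pan"):
        q=maskc(d["pixels"]);r=least_squares(lambda u:hullc(proj(c,model("pan")+[600+u[0],-150+u[1],p[2]-25]))-q,[1.,1.],diff_step=.5);print(n,d["p"],d["bbox"],600+r.x[0],-150+r.x[1])
E
```

```text
[ 616.45622668 -172.74027265  100.66546124] [1.79911925e+02 3.22445680e-02 8.99580324e+01]
[  -1.15622668   -0.25972735 -100.66546124]
side 0.97 [295.1, 196.4, 27.9, 36.0] 618.1544901358258 -175.1727011944998
side 0.68 [308.4, 176.1, 13.6, 20.3] 666.9991109574394 -94.14889454464951
side 0.56 [197.3, 219.3, 31.4, 34.0] 434.3573141860817 -193.59996981175962
top 0.98 [283.3, 222.1, 25.9, 27.1] 446.85837605738254 -94.22101588860832
top 0.59 [313.2, 155.0, 9.1, 14.2] 614.0878209718844 -146.44012311969587
top 0.32 [117.3, 146.1, 20.0, 19.2] 632.0109745472308 303.96031842329376
```

>>> send_rows:
  deltas:
    - [[0, -0.0022, 0.03], [0, 0, 0]]
    - [[0, 0, 0.03], [0, 0, 0]]
    - [[0, 0, 0.016], [0, 0, 0]]
    - [[0, 0, 0.006], [0, 0, 0]]
    - [[0, 0, 0.005], [0, 0, 0]]
    - [[0, 0, 0.003], [0, 0, 0]]
    - [[0, 0, 0], [0, 0, 0]]
    - [[0, 0, 0], [0, 0, 0]]

```text
time_s: 10.5
ee_pos: [615.4, -173.0, 55.7]
ee_rot: [179.9, 0.0, 89.9]
force: [-0.8, 0.7, 1.8]
gripper_width: 62.8
gripper_force: 20.0
```

```bash
python3 - <<'E'
from h import *
print(pose(),state()["force"],state()["ee_rot"])
E
```

```text
[ 615.43374757 -172.96485883   55.65394   ] [-0.76644852  0.08565328  4.5360309 ] [1.79922545e+02 2.81488759e-02 8.99458973e+01]
```

Seated: TCP at 55.6 puts the underside near 30. Release and rise.

>>> send_rows:
  deltas:
    - [[0, 0, 0], [0, 0, 0]]
    - [[0, 0, 0], [0, 0, 0]]
    - [[0, 0, 0], [0, 0, 0]]
    - [[0, 0, 0], [0, 0, 0]]
    - [[0, 0, 0], [0, 0, 0]]
    - [[0, 0, 0], [0, 0, 0]]
  grip: 0

```text
time_s: 11.4
ee_pos: [614.9, -172.8, 54.8]
ee_rot: [-180.0, 0.0, 89.9]
force: [-0.3, 0.2, -0.7]
gripper_width: 91.4
gripper_force: 0.0
```

>>> send_rows:
  deltas:
    - [[0, 0, -0.05], [0, 0, 0]]
    - [[0, 0, -0.09], [0, 0, 0]]
    - [[0, 0, -0.09], [0, 0, 0]]
    - [[0, 0, -0.09], [0, 0, 0]]
    - [[0, 0, -0.05], [0, 0, 0]]
    - [[0, 0, 0], [0, 0, 0]]
    - [[0, 0, 0], [0, 0, 0]]

```text
time_s: 12.1
ee_pos: [614.7, -172.8, 239.9]
ee_rot: [180.0, 0.0, 89.9]
force: [-0.2, 0.0, -0.2]
gripper_width: 91.0
gripper_force: 0.0
```

```bash
cat >> h.py <<'E'
def loc(cam,l,z,near,rad=60):
    c=calibration(cam);grab_frame(cam);out=[];M=model(l);near=np.array(near,float)
    for d in trace(cam,l):
        q=maskc(d["pixels"]);r=least_squares(lambda u:hullc(proj(c,M+[*(near+10*(u-1)),z]))-q,[1.,1.],diff_step=.05)
        x=near+10*(r.x-1)
        if np.hypot(*(x-near))<rad: out.append((round(d["p"],2),x.round(1),d["bbox"]))
    return out
E
python3 - <<'E'
from h import *
for cam in("wrist","side","top"): print(cam,loc(cam,"pan",30,(615,-173)))
p=pose();print(p); print("to fine",(np.array([469.6,-338,150])-p)/500)
E
```

```text
wrist [(0.74, array([ 615.6, -173.7]), [230.7, 139.2, 57.4, 60.5])]
side [(0.64, array([ 615., -173.]), [287.2, 213.5, 34.4, 36.5])]
top [(0.95, array([ 615.7, -167.8]), [310.9, 150.7, 20.6, 29.8])]
[ 614.86192916 -172.76947887  239.38328962]
to fine [-0.29052386 -0.33046104 -0.17876658]
```

>>> send_rows:
  deltas:
    - [[-0.055, -0.0485, 0.02], [0, 0, 0]]
    - [[-0.055, -0.0485, 0.02], [0, 0, 0]]
    - [[-0.055, -0.0485, 0.02], [0, 0, 0]]
    - [[-0.055, -0.0485, 0.02], [0, 0, 0]]
    - [[-0.055, -0.0485, 0.02], [0, 0, 0]]
    - [[-0.055, -0.0485, 0.02], [0, 0, 0]]
    - [[0, 0, 0.06], [0, 0, 0]]
    - [[0, 0, 0], [0, 0, 0]]
    - [[0, 0, 0], [0, 0, 0]]

```text
time_s: 13.6
ee_pos: [469.5, -337.5, 150.1]
ee_rot: [-180.0, -0.0, 89.9]
force: [-1.0, 0.1, 0.2]
gripper_width: 91.2
gripper_force: 0.0
```

```bash
python3 - <<'E'
from h import *
print(loc("wrist","fine",0,(469.6,-338)))
print(pose())
E
```

```text
[(0.61, array([ 470.2, -338.3]), [226.3, 149.0, 65.5, 67.2])]
[ 470.19817461 -337.56459284  151.02241059]
```

>>> send_rows:
  deltas:
    - [[-0.0014, 0, 0.06], [0, 0, 0]]
    - [[0, 0, 0.06], [0, 0, 0]]
    - [[0, 0, 0.06], [0, 0, 0]]
    - [[0, 0, 0.05], [0, 0, 0]]
    - [[0, 0, 0.027], [0, 0, 0]]
    - [[0, 0, 0], [0, 0, 0]]
    - [[0, 0, 0], [0, 0, 0]]

```text
time_s: 14.7
ee_pos: [469.9, -338.8, 22.2]
ee_rot: [179.9, 0.1, 89.9]
force: [0.3, -0.8, 0.5]
gripper_width: 91.1
gripper_force: 0.0
```

>>> send_rows:
  deltas:
    - [[0, 0, 0], [0, 0, 0]]
    - [[0, 0, 0], [0, 0, 0]]
    - [[0, 0, 0], [0, 0, 0]]
    - [[0, 0, 0], [0, 0, 0]]
    - [[0, 0, 0], [0, 0, 0]]
    - [[0, 0, 0], [0, 0, 0]]
    - [[0, 0, 0], [0, 0, 0]]
    - [[0, 0, 0], [0, 0, 0]]
  grip: 1

```text
time_s: 15.5
ee_pos: [469.6, -338.6, 22.1]
ee_rot: [179.9, 0.0, 89.9]
force: [-1.3, 0.8, 6.3]
gripper_width: 63.6
gripper_force: 20.0
```

```bash
python3 - <<'E'
from h import *
print(pose(),state()["gripper_width"])
E
```

```text
[ 469.6305191  -338.60771175   22.12137304] 63.724213413296276
```

>>> send_rows:
  deltas:
    - [[0, 0, -0.03], [0, 0, 0]]
    - [[0, 0, -0.08], [0, 0, 0]]
    - [[0, 0, -0.08], [0, 0, 0]]
    - [[0, 0, -0.08], [0, 0, 0]]
    - [[0, 0, 0], [0, 0, 0]]
    - [[0, 0, 0], [0, 0, 0]]

```text
time_s: 16.4
ee_pos: [469.3, -338.4, 156.8]
ee_rot: [180.0, 0.0, 89.9]
force: [-0.3, -0.2, -2.0]
gripper_width: 63.9
gripper_force: 20.0
```

```bash
python3 - <<'E'
from h import *
p=pose();print(p,state()["gripper_width"],state()["ee_rot"],(np.array([615.4,-173.2,0])-p)/500)
print(loc("wrist","fine",p[2]-22,p[:2]))
E
```

```text
[ 468.49834839 -337.76324624  154.82346217] 63.87700585666443 [-1.79870092e+02 -9.36778027e-02  8.99409783e+01] [ 0.2938033   0.32912649 -0.30964692]
[(0.61, array([ 468.8, -335.9]), [199.8, 187.5, 115.4, 114.1])]
```

>>> send_rows:
  deltas:
    - [[0.0549, 0.049, 0], [0, 0, 0]]
    - [[0.0549, 0.049, 0], [0, 0, 0]]
    - [[0.0549, 0.049, 0], [0, 0, 0]]
    - [[0.0549, 0.049, 0], [0, 0, 0]]
    - [[0.0549, 0.049, 0], [0, 0, 0]]
    - [[0.0546, 0.0488, 0], [0, 0, 0]]
    - [[0, 0, 0.05], [0, 0, 0]]
    - [[0, 0, 0.03], [0, 0, 0]]
    - [[0, 0, 0], [0, 0, 0]]
    - [[0, 0, 0], [0, 0, 0]]

```text
time_s: 17.8
ee_pos: [616.4, -174.0, 116.4]
ee_rot: [-180.0, -0.0, 89.9]
force: [-0.0, 0.6, -0.0]
gripper_width: 63.8
gripper_force: 20.0
```

```bash
python3 - <<'E'
from h import *
p=pose();print(p,state()["gripper_width"],state()["ee_rot"],(np.array([615.4,-173.2,88])-p)/500)
im=grab_frame("side")[150:280,230:400];w=grab_frame("wrist")
cv2.imwrite("pics/s4.png",np.hstack([cv2.resize(im,(392,300),interpolation=2),cv2.resize(w,(400,300))])[:,:,::-1])
E
```

```text
[ 616.85119532 -174.39607856  117.45364865] 64.1243644787965 [1.79910707e+02 3.11358224e-02 8.99208197e+01] [-0.00290239  0.00239216 -0.0589073 ]
```

View pics/s4.png

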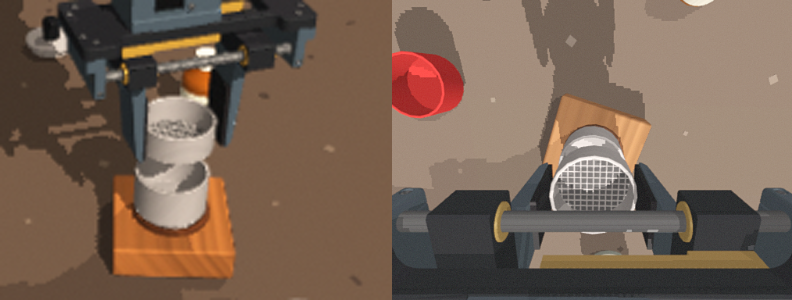

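The fine sieve hangs level above the pan, which sits upright in the collar. I'll trim sideways and lower.

>>> send_rows:
  deltas:
    - [[0.0024, -0.0029, 0], [0, 0, 0]]
    - [[0, 0, 0.02], [0, 0, 0]]
    - [[0, 0, 0.015], [0, 0, 0]]
    - [[0, 0, 0.008], [0, 0, 0]]
    - [[0, 0, 0.006], [0, 0, 0]]
    - [[0, 0, 0.006], [0, 0, 0]]
    - [[0, 0, 0.004], [0, 0, 0]]
    - [[0, 0, 0], [0, 0, 0]]
    - [[0, 0, 0], [0, 0, 0]]

```text
time_s: 19.1
ee_pos: [615.0, -172.8, 88.1]
ee_rot: [180.0, 0.0, 89.9]
force: [-3.0, 1.0, 5.0]
gripper_width: 63.6
gripper_force: 20.0
```

```bash
python3 - <<'E'
from h import *
print(pose(),state()["force"],state()["ee_rot"])
E
```

```text
[ 615.00131559 -172.79750797   88.12670894] [-2.42430537  1.08625156  5.43508826] [1.79957978e+02 1.71791921e-02 8.99422658e+01]
```

>>> send_rows:
  deltas:
    - [[0, 0, 0], [0, 0, 0]]
    - [[0, 0, 0], [0, 0, 0]]
    - [[0, 0, 0], [0, 0, 0]]
    - [[0, 0, 0], [0, 0, 0]]
    - [[0, 0, 0], [0, 0, 0]]
    - [[0, 0, 0], [0, 0, 0]]
  grip: 0

```text
time_s: 20.0
ee_pos: [614.9, -172.8, 86.8]
ee_rot: [-180.0, 0.0, 89.9]
force: [-0.4, 0.3, 0.0]
gripper_width: 91.4
gripper_force: 0.0
```

>>> send_rows:
  deltas:
    - [[0, 0, -0.04], [0, 0, 0]]
    - [[0, 0, -0.09], [0, 0, 0]]
    - [[0, 0, -0.09], [0, 0, 0]]
    - [[0, 0, -0.09], [0, 0, 0]]
    - [[0, 0, -0.03], [0, 0, 0]]
    - [[0, 0, 0], [0, 0, 0]]
    - [[0, 0, 0], [0, 0, 0]]

```text
time_s: 20.7
ee_pos: [614.4, -172.6, 256.0]
ee_rot: [-179.9, -0.0, 89.9]
force: [1.3, -0.7, -0.8]
gripper_width: 91.1
gripper_force: 0.0
```

```bash
python3 - <<'E'
from h import *
print(loc("wrist","fine",66,(612,-170)),loc("side","fine",66,(612,-170)))
p=pose();print(p);print((np.array([481.2,327.8,160])-p)/500)
E
```

```text
[(0.86, array([ 615.4, -172.9]), [230.2, 145.7, 57.1, 55.7])] [(0.75, array([ 593.5, -222.3]), [288.3, 227.0, 31.4, 20.1]), (0.6, array([ 614.5, -171.5]), [289.4, 206.0, 32.6, 24.7])]
[ 614.68973402 -172.67885939  255.98760103]
[-0.26697947  1.00095772 -0.1919752 ]
```

Fine seated at (615.4, -172.9). On to the coarse sieve.

>>> send_rows:
  deltas:
    - [[0.095, -0.0255, 0], [0, 0, 0]]
    - [[0.095, -0.0255, 0], [0, 0, 0]]
    - [[0.095, -0.0255, 0], [0, 0, 0]]
    - [[0.095, -0.0255, 0], [0, 0, 0]]
    - [[0.095, -0.0255, 0], [0, 0, 0]]
    - [[0.095, -0.0255, 0], [0, 0, 0]]
    - [[0.095, -0.0255, 0], [0, 0, 0]]
    - [[0.095, -0.0255, 0], [0, 0, 0]]
    - [[0.095, -0.0255, 0], [0, 0, 0]]
    - [[0.095, -0.0255, 0], [0, 0, 0]]

```text
time_s: 22.2
ee_pos: [487.1, 304.2, 257.2]
ee_rot: [180.0, -0.0, 89.9]
force: [0.8, 0.3, -0.1]
gripper_width: 91.5
gripper_force: 0.0
```

>>> send_rows:
  deltas:
    - [[0.05, -0.012, 0.03], [0, 0, 0]]
    - [[0, 0, 0.08], [0, 0, 0]]
    - [[0, 0, 0.08], [0, 0, 0]]
    - [[0, 0, 0], [0, 0, 0]]
    - [[0, 0, 0], [0, 0, 0]]
    - [[0, 0, 0], [0, 0, 0]]

```text
time_s: 22.8
ee_pos: [483.4, 328.1, 164.4]
ee_rot: [179.8, -0.1, 89.9]
force: [-0.9, 0.3, 0.9]
gripper_width: 91.3
gripper_force: 0.0
```

```bash
python3 - <<'E'
from h import *
print(loc("wrist","coarse",0,(475,322)))
p=pose();print(p,state()["ee_rot"])
cv2.imwrite("pics/w5.png",grab_frame("wrist")[:,:,::-1])
E
```

```text
[(0.8, array([481.4, 327. ]), [224.2, 146.4, 65.4, 70.5])]
[482.5093854  327.55255478 163.16600928] [ 1.79958270e+02 -2.33374837e-02  8.99374902e+01]
```

View pics/w5.png

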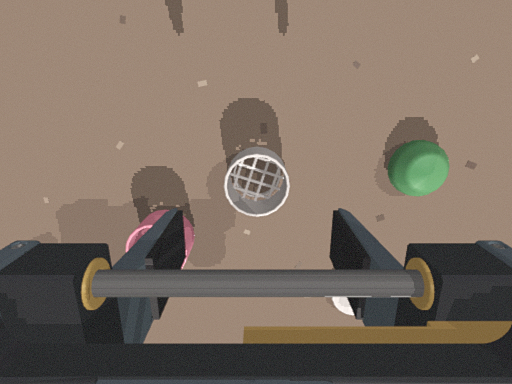

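The steel sieve with the open grid is at (257,182), the pink decoy off to the left at (160,240), and the paperweight is clear on the right. Descending.

>>> send_rows:
  deltas:
    - [[-0.0008, -0.0022, 0.06], [0, 0, 0]]
    - [[0, 0, 0.06], [0, 0, 0]]
    - [[0, 0, 0.06], [0, 0, 0]]
    - [[0, 0, 0.05], [0, 0, 0]]
    - [[0, 0, 0.042], [0, 0, 0]]
    - [[0, 0, 0], [0, 0, 0]]
    - [[0, 0, 0], [0, 0, 0]]

```text
time_s: 23.95
ee_pos: [481.1, 327.1, 26.1]
ee_rot: [180.0, 0.0, 89.9]
force: [0.1, 0.1, -0.7]
gripper_width: 91.3
gripper_force: 0.0
```

>>> send_rows:
  deltas:
    - [[0, 0, 0], [0, 0, 0]]
    - [[0, 0, 0], [0, 0, 0]]
    - [[0, 0, 0], [0, 0, 0]]
    - [[0, 0, 0], [0, 0, 0]]
    - [[0, 0, 0], [0, 0, 0]]
    - [[0, 0, 0], [0, 0, 0]]
    - [[0, 0, 0], [0, 0, 0]]
    - [[0, 0, 0], [0, 0, 0]]
  grip: 1

```text
time_s: 24.75
ee_pos: [481.2, 327.2, 26.6]
ee_rot: [179.9, -0.0, 89.9]
force: [-1.0, -1.0, 6.3]
gripper_width: 61.7
gripper_force: 20.0
```

```bash
python3 - <<'E'
from h import *
print(pose(),state()["gripper_width"])
E
```

```text
[481.14995448 327.12745412  26.55947495] 61.828240082358555
```

>>> send_rows:
  deltas:
    - [[0, 0, -0.03], [0, 0, 0]]
    - [[0, 0, -0.08], [0, 0, 0]]
    - [[0, 0, -0.08], [0, 0, 0]]
    - [[0, 0, -0.08], [0, 0, 0]]
    - [[0, 0, -0.08], [0, 0, 0]]
    - [[0, 0, 0], [0, 0, 0]]
    - [[0, 0, 0], [0, 0, 0]]

```text
time_s: 25.75
ee_pos: [480.6, 326.9, 200.9]
ee_rot: [180.0, -0.0, 89.9]
force: [-0.4, 0.0, -1.6]
gripper_width: 61.7
gripper_force: 20.0
```

```bash
python3 - <<'E'
from h import *
p=pose();print(p,state()["gripper_width"],state()["ee_rot"],(np.array([615.4,-173,0])-p)/500)
print(loc("wrist","coarse",p[2]-27,p[:2]+3))
E
```

```text
[479.92517451 326.38968088 198.94132012] 61.6698523048354 [-1.79853266e+02  1.03628108e-01  8.99425994e+01] [ 0.27094965 -0.99877936 -0.39788264]
[(0.95, array([431.9, 343.2]), [141.7, 196.7, 55.8, 57.5]), (0.67, array([480.5, 325.6]), [201.0, 184.3, 118.5, 133.5])]
```

>>> send_rows:
  deltas:
    - [[-0.095, 0.0258, 0], [0, 0, 0]]
    - [[-0.095, 0.0258, 0], [0, 0, 0]]
    - [[-0.095, 0.0258, 0], [0, 0, 0]]
    - [[-0.095, 0.0258, 0], [0, 0, 0]]
    - [[-0.095, 0.0258, 0], [0, 0, 0]]
    - [[-0.095, 0.0258, 0], [0, 0, 0]]
    - [[-0.095, 0.0258, 0], [0, 0, 0]]
    - [[-0.095, 0.0258, 0], [0, 0, 0]]
    - [[-0.095, 0.0258, 0], [0, 0, 0]]
    - [[-0.095, 0.0258, 0], [0, 0, 0]]

```text
time_s: 27.15
ee_pos: [609.6, -150.2, 200.7]
ee_rot: [-180.0, -0.0, 89.9]
force: [1.2, 0.6, -1.1]
gripper_width: 62.0
gripper_force: 20.0
```

>>> send_rows:
  deltas:
    - [[-0.049, 0.013, 0], [0, 0, 0]]
    - [[0, 0, 0.05], [0, 0, 0]]
    - [[0, 0, 0.05], [0, 0, 0]]
    - [[0, 0, 0], [0, 0, 0]]
    - [[0, 0, 0], [0, 0, 0]]
    - [[0, 0, 0], [0, 0, 0]]

```text
time_s: 27.75
ee_pos: [616.8, -172.6, 152.5]
ee_rot: [179.8, 0.0, 90.0]
force: [0.5, 0.1, -1.5]
gripper_width: 62.2
gripper_force: 20.0
```

```bash
python3 - <<'E'
from h import *
p=pose();print(p,state()["gripper_width"],state()["ee_rot"],(np.array([615.4,-173,116.6])-p)/500)
im=grab_frame("side")[130:260,230:400];w=grab_frame("wrist")
cv2.imwrite("pics/s6.png",np.hstack([cv2.resize(im,(392,300),interpolation=2),cv2.resize(w,(400,300))])[:,:,::-1])
E
```

```text
[ 616.45540029 -172.6056358   152.24483254] 61.64692148926573 [1.79931753e+02 2.63321181e-02 8.99561384e+01] [-0.0021108  -0.00078873 -0.07128967]
```

View pics/s6.png

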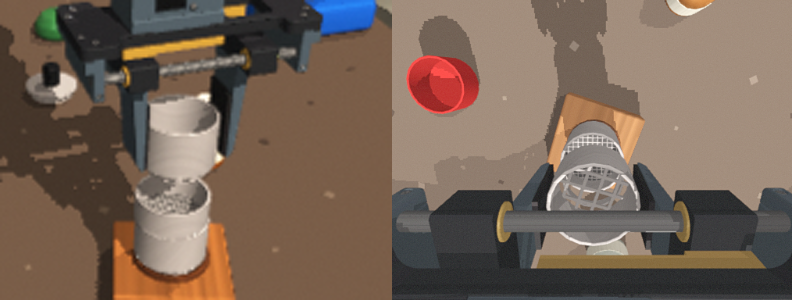

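The coarse sieve is level above the seated pan and fine sieve. I'll trim by (-0.0008, -0.0021) and lower 35.5 mm.

>>> send_rows:
  deltas:
    - [[-0.0008, -0.0021, 0], [0, 0, 0]]
    - [[0, 0, 0.02], [0, 0, 0]]
    - [[0, 0, 0.017], [0, 0, 0]]
    - [[0, 0, 0.01], [0, 0, 0]]
    - [[0, 0, 0.008], [0, 0, 0]]
    - [[0, 0, 0.008], [0, 0, 0]]
    - [[0, 0, 0.005], [0, 0, 0]]
    - [[0, 0, 0.003], [0, 0, 0]]
    - [[0, 0, 0], [0, 0, 0]]
    - [[0, 0, 0], [0, 0, 0]]

```text
time_s: 29.15
ee_pos: [614.7, -173.1, 116.5]
ee_rot: [180.0, 0.0, 89.9]
force: [-1.8, -0.0, 5.8]
gripper_width: 62.0
gripper_force: 20.0
```

```bash
python3 - <<'E'
from h import *
print(pose(),state()["force"],state()["ee_rot"])
E
```

```text
[ 614.76143737 -173.06289041  116.53496062] [-2.4552177   0.3412296   5.76251631] [1.79965927e+02 1.53277320e-02 8.99406529e+01]
```

Seated at 116.5, the predicted height. Releasing.

>>> send_rows:
  deltas:
    - [[0, 0, 0], [0, 0, 0]]
    - [[0, 0, 0], [0, 0, 0]]
    - [[0, 0, 0], [0, 0, 0]]
    - [[0, 0, 0], [0, 0, 0]]
    - [[0, 0, 0], [0, 0, 0]]
    - [[0, 0, 0], [0, 0, 0]]
  grip: 0

```text
time_s: 30.05
ee_pos: [614.8, -173.1, 115.3]
ee_rot: [-180.0, 0.0, 89.9]
force: [-0.2, 0.8, 0.3]
gripper_width: 91.0
gripper_force: 0.0
```

>>> send_rows:
  deltas:
    - [[0, 0, -0.04], [0, 0, 0]]
    - [[0, 0, -0.09], [0, 0, 0]]
    - [[0, 0, -0.09], [0, 0, 0]]
    - [[0, 0, -0.09], [0, 0, 0]]
    - [[0, 0, 0], [0, 0, 0]]
    - [[0, 0, 0], [0, 0, 0]]

```text
time_s: 30.65
ee_pos: [615.1, -173.1, 271.6]
ee_rot: [179.9, 0.0, 89.9]
force: [0.5, 0.2, -0.3]
gripper_width: 91.4
gripper_force: 0.0
```

```bash
python3 - <<'E'
from h import *
print(loc("wrist","coarse",90,(612,-170)))
p=pose();print(p);print((np.array([601.3,180.8,150])-p)/500)
E
```

```text
[(0.76, array([ 615. , -173.6]), [226.4, 142.5, 62.8, 67.7])]
[ 614.2300848  -172.8976008   268.78993528]
[-0.02586017  0.7073952  -0.23757987]
```

>>> send_rows:
  deltas:
    - [[0.0885, -0.0032, 0], [0, 0, 0]]
    - [[0.0885, -0.0032, 0], [0, 0, 0]]
    - [[0.0885, -0.0032, 0], [0, 0, 0]]
    - [[0.0885, -0.0032, 0], [0, 0, 0]]
    - [[0.0885, -0.0032, 0], [0, 0, 0]]
    - [[0.0885, -0.0032, 0.03], [0, 0, 0]]
    - [[0.0885, -0.0032, 0.05], [0, 0, 0]]
    - [[0.0885, -0.0032, 0.04], [0, 0, 0]]
    - [[0, 0, 0.06], [0, 0, 0]]
    - [[0, 0, 0.058], [0, 0, 0]]

```text
time_s: 32.05
ee_pos: [602.0, 182.0, 150.6]
ee_rot: [180.0, 0.0, 90.1]
force: [0.6, 0.3, 0.0]
gripper_width: 91.0
gripper_force: 0.0
```

>>> send_rows:
  deltas:
    - [[0, 0, 0], [0, 0, 0]]
    - [[0, 0, 0], [0, 0, 0]]
    - [[0, 0, 0], [0, 0, 0]]

```text
time_s: 32.35
ee_pos: [603.6, 180.2, 153.7]
ee_rot: [179.8, -0.0, 89.9]
force: [0.2, 0.4, 0.3]
gripper_width: 91.2
gripper_force: 0.0
```

```bash
python3 - <<'E'
from h import *
print(loc("wrist","lid",0,(604,178)))
p=pose();print(p,state()["ee_rot"])
c=calibration("wrist");im=grab_frame("wrist")
m=(im.max(2)<60).astype(np.uint8);a=np.round(proj(c,np.array([[601.3,180.8,38.]]))[0]).astype(int);print(a)
n,lb,st,ce=cv2.connectedComponentsWithStats(m[a[1]-35:a[1]+35,a[0]-35:a[0]+35])
for k in range(1,n):
    if st[k,4]>30: print(st[k],ce[k]+a-35)
K=np.vstack([ring(10.5,13),ring(10.5,38)]);print("pred knob",hullc(proj(c,K+[601.3,180.8,0])))
cv2.imwrite("pics/w7.png",im[:,:,::-1])
E
```

```text
[(0.68, array([602.2, 180.3]), [225.0, 148.6, 60.8, 56.7])]
[602.82089559 180.10407042 152.87332916] [ 1.79963281e+02 -6.38234242e-03  8.99315292e+01]
[256 184]
[ 25  21  21  25 247] [256.55870445 180.27530364]
pred knob [256.00192115 181.27236396]
```

View pics/w7.png

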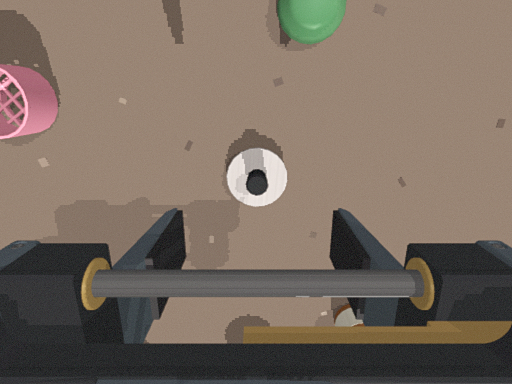

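The lid is at (257,178) with its knob at (257,181), and the surroundings are clear. Descending to grip the knob.

>>> send_rows:
  deltas:
    - [[0.0012, -0.0016, 0.06], [0, 0, 0]]
    - [[0, 0, 0.06], [0, 0, 0]]
    - [[0, 0, 0.06], [0, 0, 0]]
    - [[0, 0, 0.04], [0, 0, 0]]
    - [[0, 0, 0.0237], [0, 0, 0]]
    - [[0, 0, 0], [0, 0, 0]]
    - [[0, 0, 0], [0, 0, 0]]

```text
time_s: 33.5
ee_pos: [602.2, 181.0, 30.7]
ee_rot: [179.9, -0.0, 89.9]
force: [0.5, -0.7, -0.1]
gripper_width: 91.2
gripper_force: 0.0
```

>>> send_rows:
  deltas:
    - [[0, 0, 0], [0, 0, 0]]
    - [[0, 0, 0], [0, 0, 0]]
    - [[0, 0, 0], [0, 0, 0]]
    - [[0, 0, 0], [0, 0, 0]]
    - [[0, 0, 0], [0, 0, 0]]
    - [[0, 0, 0], [0, 0, 0]]
    - [[0, 0, 0], [0, 0, 0]]
    - [[0, 0, 0], [0, 0, 0]]
    - [[0, 0, 0], [0, 0, 0]]
    - [[0, 0, 0], [0, 0, 0]]
  grip: 1

```text
time_s: 34.5
ee_pos: [601.6, 180.8, 30.0]
ee_rot: [180.0, 0.0, 89.9]
force: [0.8, -0.5, -0.5]
gripper_width: 20.7
gripper_force: 20.0
```

```bash
python3 - <<'E'
from h import *
print(pose(),state()["gripper_width"],state()["gripper_force"])
E
```

```text
[601.61091896 180.80911591  29.94499717] 20.353676455465262 20.000036138808355
```

>>> send_rows:
  deltas:
    - [[0, 0, -0.03], [0, 0, 0]]
    - [[0, 0, -0.08], [0, 0, 0]]
    - [[0, 0, -0.08], [0, 0, 0]]
    - [[0, 0, -0.08], [0, 0, 0]]
    - [[0, 0, -0.08], [0, 0, 0]]
    - [[0, 0, 0], [0, 0, 0]]
    - [[0, 0, 0], [0, 0, 0]]

```text
time_s: 35.5
ee_pos: [601.5, 180.8, 205.6]
ee_rot: [179.9, -0.0, 89.9]
force: [-0.4, 0.7, -1.5]
gripper_width: 20.4
gripper_force: 20.0
```

```bash
python3 - <<'E'
from h import *
p=pose();print(p,state()["gripper_width"],state()["ee_rot"],(np.array([615.2,-173.2,0])-p)/500)
print(loc("wrist","lid",p[2]-31,p[:2]+3))
E
```

```text
[600.63479304 180.56643639 203.2352221 ] 20.34245372825499 [-1.79835816e+02  5.07091086e-02  8.99423827e+01] [ 0.02913041 -0.70753287 -0.40647044]
[(0.57, array([601.2, 181.6]), [209.9, 184.5, 95.9, 83.4])]
```

>>> send_rows:
  deltas:
    - [[-0.0885, 0.0036, 0], [0, 0, 0]]
    - [[-0.0885, 0.0036, 0], [0, 0, 0]]
    - [[-0.0885, 0.0036, 0], [0, 0, 0]]
    - [[-0.0885, 0.0036, 0], [0, 0, 0]]
    - [[-0.0885, 0.0036, 0], [0, 0, 0]]
    - [[-0.0885, 0.0036, 0], [0, 0, 0]]
    - [[-0.0885, 0.0036, 0], [0, 0, 0]]
    - [[-0.088, 0.0036, 0], [0, 0, 0]]
    - [[0, 0, 0], [0, 0, 0]]
    - [[0, 0, 0], [0, 0, 0]]

```text
time_s: 36.9
ee_pos: [615.3, -173.7, 204.4]
ee_rot: [-180.0, -0.1, 89.8]
force: [-0.6, 0.5, -1.3]
gripper_width: 20.4
gripper_force: 20.0
```

```bash
python3 - <<'E'
from h import *
p=pose();print(p,state()["gripper_width"],state()["ee_rot"],(np.array([615.2,-173.2,160])-p)/500)
im=grab_frame("side")[110:240,230:400];w=grab_frame("wrist")
print(loc("wrist","lid",p[2]-30,p[:2]+3))
cv2.imwrite("pics/s8.png",np.hstack([cv2.resize(im,(392,300),interpolation=2),cv2.resize(w,(400,300))])[:,:,::-1])
E
```

```text
[ 615.58505526 -171.77534046  204.91365133] 20.557878089672304 [ 1.79995759e+02 -3.61388837e-03  9.00454072e+01] [-0.00077011 -0.00284932 -0.0898273 ]
[(0.92, array([ 616.2, -170.9]), [207.1, 183.3, 101.6, 86.2])]
```

View pics/s8.png

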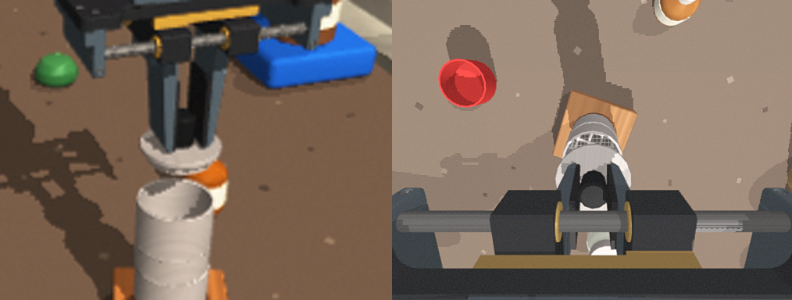

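The lid is held level above the stack. I'll trim, drop partway and re-measure.

>>> send_rows:
  deltas:
    - [[-0.003, -0.0006, 0.02], [0, 0, 0]]
    - [[0, 0, 0.02], [0, 0, 0]]
    - [[0, 0, 0.01], [0, 0, 0]]
    - [[0, 0, 0], [0, 0, 0]]
    - [[0, 0, 0], [0, 0, 0]]
    - [[0, 0, 0], [0, 0, 0]]

```text
time_s: 38.0
ee_pos: [615.6, -174.6, 180.4]
ee_rot: [180.0, 0.0, 89.9]
force: [0.6, -0.0, -1.0]
gripper_width: 20.6
gripper_force: 20.0
```

```bash
python3 - <<'E'
from h import *
p=pose();print(p,(np.array([615.2,-173.4,160])-p)/500)
print(loc("wrist","lid",p[2]-30,p[:2]+3),loc("side","lid",p[2]-30,p[:2]+3))
E
```

```text
[ 615.48262642 -174.51140758  180.36866486] [-0.00056525  0.00222282 -0.04073733]
[(0.91, array([ 615.4, -173.4]), [207.2, 186.6, 100.6, 83.7])] [(0.85, array([ 614.2, -177.1]), [289.3, 168.4, 35.5, 32.1])]
```

>>> send_rows:
  deltas:
    - [[0.0012, -0.0004, 0], [0, 0, 0]]
    - [[0, 0, 0.012], [0, 0, 0]]
    - [[0, 0, 0.008], [0, 0, 0]]
    - [[0, 0, 0.007], [0, 0, 0]]
    - [[0, 0, 0.006], [0, 0, 0]]
    - [[0, 0, 0.005], [0, 0, 0]]
    - [[0, 0, 0.003], [0, 0, 0]]
    - [[0, 0, 0], [0, 0, 0]]
    - [[0, 0, 0], [0, 0, 0]]

```text
time_s: 39.4
ee_pos: [615.2, -173.9, 159.9]
ee_rot: [180.0, 0.0, 89.9]
force: [-0.4, 0.0, 1.1]
gripper_width: 20.4
gripper_force: 20.0
```

```bash
python3 - <<'E'
from h import *
print(pose(),state()["force"],state()["ee_rot"])
E
```

```text
[ 615.24887707 -173.94647681  159.90919289] [-0.77894864  0.58825554  2.22771822] [1.79963186e+02 2.06340327e-02 8.99422145e+01]
```

Seated at 159.9 (predicted 160). Release and rise.

>>> send_rows:
  deltas:
    - [[0, 0, 0], [0, 0, 0]]
    - [[0, 0, 0], [0, 0, 0]]
    - [[0, 0, 0], [0, 0, 0]]
    - [[0, 0, 0], [0, 0, 0]]
    - [[0, 0, 0], [0, 0, 0]]
    - [[0, 0, 0], [0, 0, 0]]
    - [[0, 0, 0], [0, 0, 0]]
  grip: 0

```text
time_s: 40.4
ee_pos: [615.1, -173.9, 159.5]
ee_rot: [180.0, 0.0, 89.9]
force: [-1.1, -0.8, 0.4]
gripper_width: 73.5
gripper_force: 0.0
```

>>> send_rows:
  deltas:
    - [[0, 0, -0.04], [0, 0, 0]]
    - [[0, 0, -0.08], [0, 0, 0]]
    - [[0, 0, -0.08], [0, 0, 0]]
    - [[0, 0, -0.06], [0, 0, 0]]
    - [[0, 0, 0], [0, 0, 0]]
    - [[0, 0, 0], [0, 0, 0]]
    - [[0, 0, 0], [0, 0, 0]]

```text
time_s: 41.1
ee_pos: [614.4, -173.6, 287.9]
ee_rot: [-179.8, -0.0, 89.9]
force: [-0.2, -0.1, -0.8]
gripper_width: 91.0
gripper_force: 0.0
```

```bash
python3 - <<'E'
from h import *
print(loc("wrist","lid",130,(612,-170)),state()["force"],state()["gripper_width"])
im=grab_frame("side");w=grab_frame("wrist")
cv2.imwrite("pics/s9.png",np.hstack([cv2.resize(im[130:280,220:420],(400,300),interpolation=2),cv2.resize(w,(400,300))])[:,:,::-1])
E
```

```text
[(0.66, array([ 615.5, -174.5]), [228.9, 148.6, 59.8, 53.7]), (0.33, array([ 616.2, -140.2]), [238.5, 140.7, 41.7, 12.0])] [-0.32777128 -1.61374012  0.49674696] 91.09276474514272
```

View pics/s9.png

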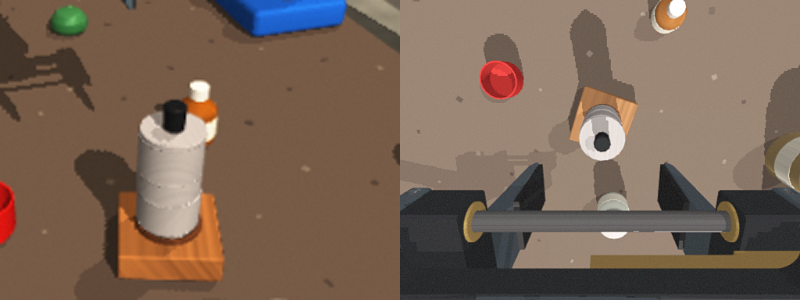

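The stack stands straight and closed with the lid level on top. The gripper is clear, and the jar, bottle and paperweight are where they were. Handing in.

```bash
python3 -c "
from workcell import *
print(job_done())"
```

```text
the job is handed in; nothing more can be done
None
```

The sieve set is stacked on the rest (pan, fine sieve, coarse sieve, lid), each measured at its seated height, and the finished stack is released; the job is handed in, though the hand-in returned no verdict.

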